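# Line up the preserve jars by height on the bakery's display board

### The arm

A 7-joint arm with a two-finger parallel gripper is mounted at the origin on the work surface. World frame = base frame: x ahead of the robot, y to its left, z up, the work surface at z = 0. Lengths are in m, angles in rad, forces in N, time in s.
With the tool pointing down it reaches from about 0.35 to 0.9 m from the base axis. Payload 8.1 kg.
Tool frame: the origin (TCP) lies at the very end of the fingers, on their centre line; the grasp point (between the pads) lies 19 mm behind it (grasp_offset is the distance from the TCP to the grasp point, in m); z points along the fingers, y is the line along which they close (so a half turn about z gives the same grasp; the last joint's range is limited). The gripper opens to 92 mm and grips with 3 to 60 N. Pads are 19 mm wide; open, the fingers measure 130 mm over their backs; the gripper's body (75 mm by 190 mm) begins 47 mm behind the grasp point.
Start: joints at [1.14, 0.434, 0.025, 1.573, -0.012, 1.134, -0.075], TCP at [0.201, -0.592, 0.227] pointing down, gripper open.
Joint ranges: [-2.62, 2.62], [-0.44, 2.09], [-1.27, 1.32], [0.08, 2.57], [-1.32, 4.46], [0.12, 2], [-2.74, 2.74]. Speed limits (rad/s): [2.22, 2.22, 3.01, 3.01, 3.14, 3.14, 3.14].

### API

Orientations are given as a rotation vector (axis times angle).
In Python, from cell import observe, get_image, camera_params, sign_off, silhouettes, grasp_offset gives the robot as it stands. The module is installed in compiled form; this text tells all that it offers.
- The arm moves only by the tool jog_arm, never from a script. Its argument "motion" is a list that holds one entry, the list of rows, each a list of 7 numbers: the shift along the tool's x, y, z in m, then the turn, a rotation vector about the tool's x, y, z in rad, then the closure, from -1 (fully open) to 1 (shut), so that 0 is half open. In form: [[[dx, dy, dz, wx, wy, wz, hand], ...]]. A call has 1 to 10 rows; each row is the pose to reach, as a shift and turn from the pose commanded when the call began, along the tool's axes at that moment; what a row does not reach only later rows make up. A row lasts 1/12 s, in which the tool goes at most 41.7 mm and 7.16 degrees, less where a joint would pass 70% of its speed; a pose out of reach is approached as far as the arm can. A call with a gripper value outside its range is refused whole. The fingers move at their own pace and stop on an object; "force" is the grip in N (left out, the last holds). Time passes only in rows, so rows that repeat a pose let the fingers close. It gives the time, the measured TCP pose, the force, the opening and the grip force at its end, in the units of the state.
- observe(): the state, without advancing time (a new reading comes with each control period).
- get_image(name): name is "side" or "top" or "wrist"; returns the picture (420x560x3 uint8, red, green, blue); there is no depth.
- camera_params(name): a dict with "vertical_fov" (degrees; the focal length in pixels is half the picture's height over the tangent of half this angle, whatever the lens; pixels are square), "cx", "cy" (the principal point, pixels), "T" (4x4, takes a point from camera to world coordinates). Camera axes: x right, y down, z forward; pixel columns grow to the right and rows downward; lengths in m; the calibration is good to about 2 mm. A picture is of the moment at which its call begins: read the wrist's pose just before it. camera_params takes no time and is no camera call; for the wrist camera it gives the pose at the moment of the call.
- sign_off(): hands the job in; it is judged then, once.
Trained networks look in the newest picture that a camera, given by its name, has taken for a name from the list of things; names that differ only in an ending like _2 or _b are one class to them, and where a whole thing is asked for, a point or a joint stands for the part that bears it (a point fixed in the world has none). Each returns a list of dicts, best first, with "p" (0 to 1); they miss things now and then, are a little off and sometimes report something else, mostly with a low value. They report only what shows in the picture. A call takes as long as a camera call.
- silhouettes(query, camera): "mask" (420x560 bool, what is visible of it) and "pixel" ([column, row] in pixels, amid what is visible of it).
The state is a dict: "clock": time; "joints": joint angles; "dq": joint speeds; "joint_efforts": joint torques, N m; "position": TCP position; "ee_rot": TCP orientation; "force": force on the tool from outside, world axes, zero at the start; "ft_torque": the same for the moment, N m; "width": opening from 0.0 (shut) to 1.0 (fully open); "gripper_force": force on a finger pad.
Only numpy, scipy, OpenCV 4.12 (cv2) and the standard library are available. Lean on these libraries where they do the work, as an engineer would, in place of code of your own. Each camera call takes 0.05 s, during which the arm holds its last target. There are 200 camera calls.

### The job

Line up the four preserve jars on the wooden display board in order of height, one standing upright in the middle of each cork pad: the tallest on the pad next to the post with the white card, then ever shorter, the shortest at the far end. Set each jar down gently, without dropping or toppling any, and leave the oil bottle standing where it is.

Things in the scene. Friction and masses are not known exactly. Their poses are not given: they have to be found in the camera images.
- jar_135: Loose amber glass preserve jar, upright: straight round body 54 mm in diameter, paper label, flat steel screw lid 52 mm across and 12 mm high on top; 135 mm high in all, about 370 g (tallest of the four). It differs from the other three jars only in height. Origin: centre of its underside; z up along its axis.
- jar_110: Loose amber glass preserve jar, upright: straight round body 54 mm in diameter, paper label, flat steel screw lid 52 mm across and 12 mm high on top; 110 mm high in all, about 300 g (second tallest). It differs from the other three jars only in height. Origin: centre of its underside; z up along its axis.
- jar_85: Loose amber glass preserve jar, upright: straight round body 54 mm in diameter, paper label, flat steel screw lid 52 mm across and 12 mm high on top; 85 mm high in all, about 220 g (third tallest). It differs from the other three jars only in height. Origin: centre of its underside; z up along its axis.
- jar_60: Loose amber glass preserve jar, upright: straight round body 54 mm in diameter, paper label, flat steel screw lid 52 mm across and 12 mm high on top; 60 mm high in all, about 150 g (shortest). It differs from the other three jars only in height. Origin: centre of its underside; z up along its axis.
- pad_a: One of four identical dark brown cork pads, 64 mm in diameter, 4 mm thick, fixed in a straight row at 85 mm spacing on a light wooden display board (100 x 490 x 15 mm) on the counter. The letter does not tell its place in the row. Origin: centre of its underside, 15 mm above the counter; its top is 19 mm above the counter. y along the row, z up.
- pad_b: One of four identical dark brown cork pads, 64 mm in diameter, 4 mm thick, fixed in a straight row at 85 mm spacing on a light wooden display board (100 x 490 x 15 mm) on the counter. The letter does not tell its place in the row. Origin: centre of its underside, 15 mm above the counter; its top is 19 mm above the counter. y along the row, z up.
- pad_c: One of four identical dark brown cork pads, 64 mm in diameter, 4 mm thick, fixed in a straight row at 85 mm spacing on a light wooden display board (100 x 490 x 15 mm) on the counter. The letter does not tell its place in the row. Origin: centre of its underside, 15 mm above the counter; its top is 19 mm above the counter. y along the row, z up.
- pad_d: One of four identical dark brown cork pads, 64 mm in diameter, 4 mm thick, fixed in a straight row at 85 mm spacing on a light wooden display board (100 x 490 x 15 mm) on the counter. The letter does not tell its place in the row. Origin: centre of its underside, 15 mm above the counter; its top is 19 mm above the counter. y along the row, z up.
- card_post: Card post fixed on one end of the display board (either end, it varies): dark wooden block 70 x 26 x 30 mm, with rod and blank white card (60 mm wide, across the row) 120 mm high in all. In line with the pads, 85 mm from the nearest pad's centre. The other end has such a block without a card. Origin: centre of its underside, 15 mm above the counter; y along the row, x across, z up.
- oil_bottle: Bystander: loose green glass oil bottle with cork, 60 mm in diameter, 170 mm high, standing on the counter to the robot's right. Origin: centre of its underside.

How it is judged:
At the end, for the whole second after the job is handed in: The 135, 110, 85 and 60 mm jars stand in this order from the card post, each upright (0.08 rad), at rest on its pad (foot within 4 mm of pad-top height, axis within 12 mm of the pad centre along and across the row); the oil bottle stands within 30 mm of its start (horizontal distance between jar_135 and card_post between 0.073 and 0.097 m and x of jar_135 in the frame of card_post between -0.012 and 0.012 m and z of jar_135 in the frame of card_post between 0 and 0.008 m and angle between each of jar_135, jar_110, jar_85, jar_60's own z axis and vertical below 0.08 rad and linear speed of each of jar_135, jar_110, jar_85, jar_60 below 0.02 m/s and angular speed of each of jar_135, jar_110, jar_85, jar_60 below 0.2 rad/s and horizontal distance between jar_110 and card_post between 0.158 and 0.182 m and x of jar_110 in the frame of card_post between -0.012 and 0.012 m and z of jar_110 in the frame of card_post between 0 and 0.008 m and horizontal distance between jar_85 and card_post between 0.243 and 0.267 m and x of jar_85 in the frame of card_post between -0.012 and 0.012 m and z of jar_85 in the frame of card_post between 0 and 0.008 m and horizontal distance between jar_60 and card_post between 0.328 and 0.352 m and x of jar_60 in the frame of card_post between -0.012 and 0.012 m and z of jar_60 in the frame of card_post between 0 and 0.008 m and distance of oil_bottle from where it was at the start of the episode below 0.03 m and angle between oil_bottle's own z axis and vertical below 0.2 rad); the robot touches nothing.
It fails at once if a jar is dropped or thrown (over 0.6 m/s while the fingers do not touch it) ((linear speed of jar_135 above 0.6 m/s and contact force between jar_135 and the fingers below 0.1 N) or (linear speed of jar_110 above 0.6 m/s and contact force between jar_110 and the fingers below 0.1 N) or (linear speed of jar_85 above 0.6 m/s and contact force between jar_85 and the fingers below 0.1 N) or (linear speed of jar_60 above 0.6 m/s and contact force between jar_60 and the fingers below 0.1 N)).
It fails at once if a jar is tipped by more than 45 degrees (angle between any of jar_135, jar_110, jar_85, jar_60's own z axis and vertical above 0.785 rad).
It fails at once if the oil bottle is pushed more than 30 mm or tipped (distance of oil_bottle from where it was at the start of the episode above 0.03 m or angle between oil_bottle's own z axis and vertical above 0.3 rad).
It also fails if it takes over 120 s, if anything falls off the work surface, if the arm or the gripper's body presses on something with over 40 N, if the wrist force passes 120 N, or if a joint passes its speed limit or range.

## Working session

There is one attempt and no reset: what is moved stays moved. The work goes in short steps, Python scripts to look and compute and a tool call to move; the robot and the scene stay as the last step left them, time stands still between calls to the robot, and variables do not carry over. Pictures are saved under pics/ and viewed, at most 14 in all, crops included, and the job is handed in when it is done.

Besides the shell and the picture viewer there is one more tool, called after "Emit:" as a command line: name --argument value ..., lists and objects as JSON in quotes. jog_arm: Moves the arm, as the interface text tells. Its arguments: {"type":"object","properties":{"motion":{"type":"array"},"force":{"type":"number"}},"required":["motion"]}

```bash
mkdir -p pics; python3 - <<'E'
from cell import *
import cv2,numpy as np
s=observe();print(s)
for c in("side","top"):
    im=get_image(c);cv2.imwrite(f"pics/{c}0.png",im[:,:,::-1]);p=camera_params(c);print(c,p)
    for q in("jar_135","jar_110","jar_85","jar_60","pad_a","card_post","oil_bottle"):
        for d in silhouettes(q,c):
            ys,xs=np.nonzero(d["mask"]);print(q,round(d["p"],2),np.round(d["pixel"]),xs.min(),xs.max(),ys.min(),ys.max(),len(xs))
E
```

```text
{'clock': 0.0, 'joints': array([ 1.14039266,  0.4352111 ,  0.02493477,  1.5741113 , -0.01159773,
        1.13396898, -0.07512286]), 'dq': array([-0.0012954 , -0.00035395,  0.00078381,  0.00080793, -0.00124742,
        0.00031021,  0.0008425 ]), 'joint_efforts': array([-9.85052939e-04, -6.67849874e+01,  9.85081494e-01, -3.14453495e+01,
       -6.04214240e-02,  4.29144851e-02,  1.51508207e-04]), 'position': array([ 0.2010294 , -0.59124792,  0.22594641]), 'ee_rot': array([-3.09801697e+00, -5.12275909e-01,  5.93814153e-04]), 'force': array([ 0.20590817, -0.07306656,  0.19783758]), 'ft_torque': array([ 0.02836662, -0.00437549, -0.05568782]), 'gripper_force': 0.0, 'width': 0.9981674401619053}
side {'vertical_fov': 42.286859457013264, 'cx': 276.74926134155106, 'cy': 213.56015966822832, 'T': array([[-0.92298385, -0.29932438,  0.24187956,  0.2003301 ],
       [-0.38479774,  0.70864588, -0.5913981 ,  0.78603801],
       [ 0.00561292, -0.63892561, -0.76924805,  1.18787334],
       [ 0.        ,  0.        ,  0.        ,  1.        ]])}
jar_135 0.8 [296. 281.] 284 304 268 297 517
jar_135 0.64 [3
[... 1578 characters left out ...]
 0.59 [200. 252.] 188 210 243 265 418
jar_85 0.8 [320. 259.] 310 334 248 270 424
jar_85 0.79 [146. 275.] 131 161 265 288 583
jar_85 0.75 [270. 257.] 260 282 241 267 500
jar_85 0.59 [200. 252.] 188 210 243 265 418
jar_60 0.8 [320. 259.] 310 334 248 270 424
jar_60 0.79 [146. 275.] 131 161 265 288 583
jar_60 0.75 [270. 257.] 260 282 241 267 500
jar_60 0.59 [200. 252.] 188 210 243 265 418
pad_a 0.95 [262. 180.] 253 274 170 191 380
pad_a 0.85 [232. 176.] 220 243 163 184 429
pad_a 0.72 [197. 167.] 189 212 156 178 432
pad_a 0.68 [169. 157.] 157 180 148 172 498
card_post 0.8 [131. 145.] 123 143 130 166 523
card_post 0.24 [168. 159.] 157 180 149 171 450
oil_bottle 0.67 [390. 202.] 374 405 187 216 716
```

```bash
python3 -c "
import cv2
a=cv2.imread('pics/top0.png')[110:320,90:440];cv2.imwrite('pics/top0c.png',cv2.resize(a,None,fx=2.2,fy=2.2,interpolation=2))
a=cv2.imread('pics/side0.png')[90:370,130:400];cv2.imwrite('pics/side0c.png',cv2.resize(a,None,fx=2.1,fy=2.1,interpolation=2))"
```

```text
(no output)
```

View pics/top0c.png

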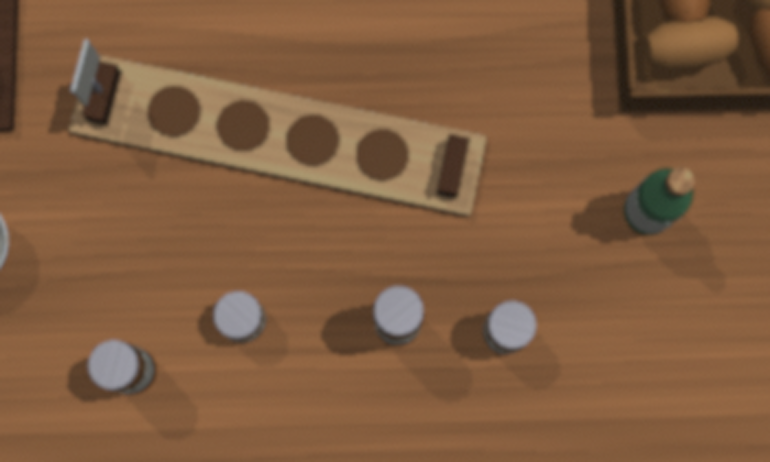

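View pics/side0c.png

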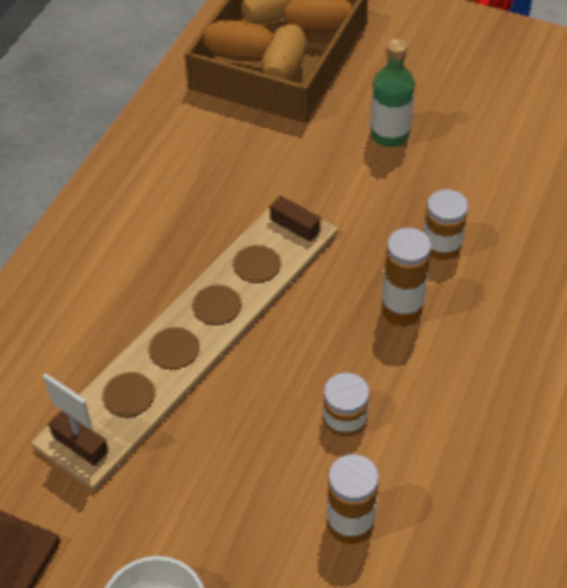

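Top view: the card is at the left end (high y). The crop shows four lids in a row, from left (114,365), (238,315), (399,311) and (512,325). In the side view the jars look like 110, 60, 135 and 85 in that order. I'll triangulate to check.

```bash
cat >h.py <<'E'
from cell import *
import numpy as np
def ray(p,u,v):
    f=210/np.tan(np.radians(p["vertical_fov"])/2);T=np.array(p["T"])
    return T[:3,3],T[:3,:3]@np.array([(u-p["cx"])/f,(v-p["cy"])/f,1])
def onz(p,u,v,z):
    o,d=ray(p,u,v);return o+d*(z-o[2])/d[2]
def tri(p,a,q,b):
    o1,d1=ray(p,*a);o2,d2=ray(q,*b)
    s=np.linalg.lstsq(np.c_[d1,-d2],o2-o1,rcond=None)[0]
    x,y=o1+s[0]*d1,o2+s[1]*d2;return (x+y)/2,np.linalg.norm(x-y)
E
python3 - <<'E'
from h import *
T,S=camera_params("top"),camera_params("side")
for n,t,s in(("J1",(114,365),(353,479)),("J2",(238,315),(346,394)),("J3",(399,311),(409,247)),("J4",(512,325),(447,206))):
    x,e=tri(T,(90+t[0]/2.2,110+t[1]/2.2),S,(130+s[0]/2.1,90+s[1]/2.1));print(n,x.round(4),round(e,4))
P=[onz(T,90+a/2.2,110+b/2.2,.019) for a,b in((174,111),(243,125),(312,139),(382,154))]
Q=[onz(S,130+a/2.1,90+b/2.1,.019) for a,b in((129,395),(174,348),(217,304),(257,264))]
for a,b in zip(P,Q):print(a.round(4),b.round(4))
P=np.array(P);print(np.linalg.norm(np.diff(P,axis=0),axis=1),np.degrees(np.arctan2(*(P[0]-P[3])[[1,0]])))
o=camera_params("wrist");print(o)
from scipy.spatial.transform import Rotation as R
print(R.from_rotvec(observe()["ee_rot"]).as_matrix().round(3))
E
```

```text
J1 [0.3805 0.2141 0.1026] 0.0003
J2 [0.4371 0.0867 0.0534] 0.0007
J3 [ 0.4285 -0.0944  0.1286] 0.0016
J4 [ 0.4159 -0.2201  0.0811] 0.0009
[0.6877 0.1673 0.019 ] [0.6857 0.1689 0.019 ]
[0.6689 0.0851 0.019 ] [0.6671 0.0856 0.019 ]
[0.6501 0.0031 0.019 ] [0.6475 0.0021 0.019 ]
[ 0.6301 -0.0799  0.019 ] [ 0.6275 -0.0789  0.019 ]
[0.08429571 0.08413722 0.08539915] 76.86884802019769
{'vertical_fov': 63.21524658997525, 'cx': 275.82400419765906, 'cy': 211.67989212889245, 'T': array([[ 3.22509210e-01, -9.14601550e-01, -2.43909438e-01,
         2.67050288e-01],
       [-9.46566151e-01, -3.11461335e-01, -8.36920506e-02,
        -5.71776445e-01],
       [ 5.76520073e-04,  2.57867875e-01, -9.66180018e-01,
         3.87053121e-01],
       [ 0.00000000e+00,  0.00000000e+00,  0.00000000e+00,
         1.00000000e+00]])}
[[ 0.947  0.322  0.   ]
 [ 0.322 -0.947 -0.   ]
 [ 0.     0.    -1.   ]]
```

Triangulated heights confirm J1=110, J2=60, J3=135 and J4=85. The pads match at 85 mm spacing, with the row at 76.9°. Next I'll move above the 135 jar with the fingers closing across the row.

Emit:
jog_arm --motion '[[[0.375,-0.397,-0.03,0,0,-1.014,-1],[0.375,-0.397,-0.03,0,0,-1.014,-1],[0.375,-0.397,-0.03,0,0,-1.014,-1],[0.375,-0.397,-0.03,0,0,-1.014,-1],[0.375,-0.397,-0.03,0,0,-1.014,-1],[0.375,-0.397,-0.03,0,0,-1.014,-1],[0.375,-0.397,-0.03,0,0,-1.014,-1],[0.375,-0.397,-0.03,0,0,-1.014,-1],[0.375,-0.397,-0.03,0,0,-1.014,-1],[0.375,-0.397,-0.03,0,0,-1.014,-1]]]' --force 25

```text
clock: 1.63
position: [0.3747, -0.2117, 0.25]
ee_rot: [2.459, 1.954, 0.0]
force: [1.7, -1.2, -0.1]
width: 0.997
gripper_force: 0.0
```

```bash
cat >>h.py <<'E'
from scipy.spatial.transform import Rotation as R
def go(x,y,z,deg=-13.1):
    s=observe();M=R.from_rotvec(s["ee_rot"]);d=M.inv().apply(np.array([x,y,z])-s["position"])
    a=np.radians(deg);g=R.from_matrix(np.array([[-np.sin(a),np.cos(a),0],[np.cos(a),np.sin(a),0],[0,0,-1]]))
    print("t",round(s["clock"],2),"pos",s["position"].round(4),"w",round(s["width"],3),"shift",d.round(4),"turn",(M.inv()*g).as_rotvec().round(3),"j",s["joints"].round(2))
E
python3 -c "
from h import *
go(.4285,-.0944,.25)"
```

```text
t 1.63 pos [ 0.3747 -0.2117  0.25  ] w 0.997 shift [ 0.1264  0.0259 -0.    ] turn [0.001 0.001 0.001] j [ 0.75  0.12 -0.4   1.96  0.05  1.07  0.1 ]
```

Emit:
jog_arm --motion '[[[0.04,0.008,0,0,0,0,-1],[0.08,0.016,0,0,0,0,-1],[0.11,0.023,0,0,0,0,-1],[0.125,0.026,0,0,0,0,-1],[0.125,0.026,0,0,0,0,-1],[0.125,0.026,0,0,0,0,-1]]]'

```text
clock: 2.13
position: [0.4282, -0.0971, 0.2497]
ee_rot: [2.458, 1.956, -0.0]
force: [-0.4, -0.6, 0.9]
width: 1.0
gripper_force: 0.0
```

```bash
cat >>h.py <<'E'
import cv2
def look(name,top):
    "wrist picture; lid circle centre of the jar nearest the tool axis, at height top"
    p=camera_params("wrist");im=get_image("wrist");cv2.imwrite(f"pics/{name}.png",im[:,:,::-1])
    for d in silhouettes("jar_60","wrist"):
        m=d["mask"];hsv=cv2.cvtColor(im,cv2.COLOR_RGB2HSV)
        lid=(m&(hsv[:,:,1]<70)).astype(np.uint8)
        n,l,st,_=cv2.connectedComponentsWithStats(lid)
        if n<2:continue
        for k in range(1,n):
            if st[k,4]<400:continue
            c=max(cv2.findContours((l==k).astype(np.uint8),0,1)[0],key=len)
            pts=np.array([onz(p,u,v,top)[:2] for u,v in c[:,0]],np.float32)
            (cx,cy),r=cv2.minEnclosingCircle(pts);print("p",round(d["p"],2),"px",np.round(d["pixel"]),st[k].tolist(),"xy",round(cx,4),round(cy,4),"r",round(r,4))
E
python3 -c "
from h import *
go(.4285,-.0944,.25)
look('w135',.135)"
```

```text
t 2.13 pos [ 0.4282 -0.0971  0.2497] w 1.0 shift [ 0.0027 -0.0003 -0.0003] turn [0.    0.    0.002] j [ 0.55  0.15 -0.51  1.93  0.08  1.08 -0.21]
p 0.61 px [277. 195.] [245, 171, 62, 62, 3005] xy 0.4299 -0.0959 r 0.0264
p 0.57 px [289. 274.] [268, 310, 46, 19, 661] xy 0.4194 -0.1993 r 0.0205
p 0.57 px [245.  17.] [213, 0, 55, 26, 1093] xy 0.4376 0.0536 r 0.0194
```

View pics/w135.png

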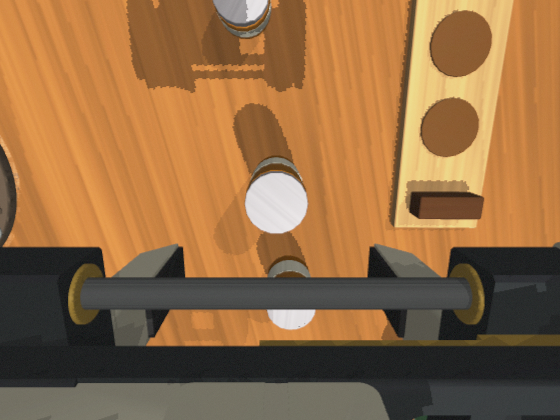

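The picture shows the 135 jar's lid at (276,202). The back-projected lid radius of 26.4 mm confirms its height. I'll descend and grip.

Emit:
jog_arm --motion '[[[0,0.002,0.03,0,0,0,-1],[0,0.002,0.065,0,0,0,-1],[0,0.002,0.1,0,0,0,-1],[0,0.002,0.13,0,0,0,-1],[0,0.002,0.15,0,0,0,-1],[0,0.002,0.16,0,0,0,-1],[0,0.002,0.164,0,0,0,-1],[0,0.002,0.164,0,0,0,-1],[0,0.002,0.164,0,0,0,0.5],[0,0.002,0.164,0,0,0,0.5]]]'

```text
clock: 3.07
position: [0.4309, -0.0984, 0.0868]
ee_rot: [2.46, 1.951, 0.002]
force: [-0.7, -0.8, -0.6]
width: 0.906
gripper_force: 0.0
```

Emit:
jog_arm --motion '[[[0,0,0,0,0,0,0.5],[0,0,0,0,0,0,0.5],[0,0,0,0,0,0,0.5],[0,0,0,0,0,0,0.5],[0,0,0,0,0,0,0.5]]]'

```text
clock: 3.48
position: [0.4298, -0.0981, 0.0857]
ee_rot: [-2.461, -1.953, 0.0]
force: [-2.1, 0.5, 4.0]
width: 0.585
gripper_force: 25.0
```

```bash
python3 -c "
from h import *
go(.687,.168,.22)"
```

```text
t 3.48 pos [ 0.4298 -0.0981  0.0857] w 0.585 shift [ 0.3175  0.19   -0.1344] turn [-0.  0. -0.] j [ 0.47  0.37 -0.46  2.14  0.26  0.68 -0.39]
```

Emit:
jog_arm --motion '[[[0,0,-0.015,0,0,0,0.5],[0,0,-0.045,0,0,0,0.5],[0,0,-0.08,0,0,0,0.5],[0.01,0.006,-0.11,0,0,0,0.5],[0.035,0.02,-0.128,0,0,0,0.5],[0.065,0.038,-0.134,0,0,0,0.5],[0.095,0.056,-0.134,0,0,0,0.5],[0.125,0.074,-0.134,0,0,0,0.5],[0.155,0.092,-0.134,0,0,0,0.5],[0.185,0.11,-0.134,0,0,0,0.5]]]'

```text
clock: 4.32
position: [0.5796, 0.0581, 0.2189]
ee_rot: [-2.461, -1.952, 0.002]
force: [0.2, -0.7, -3.2]
width: 0.583
gripper_force: 24.9
```

```bash
python3 -c "
from h import *
go(.687,.168,.22)"
```

```text
t 4.32 pos [0.5796 0.0581 0.2189] w 0.583 shift [ 0.1314  0.0796 -0.0013] turn [-0.001  0.001 -0.001] j [ 0.19  0.43 -0.54  1.66  0.24  1.12 -0.64]
```

Emit:
jog_arm --motion '[[[0.03,0.018,0,0,0,0,0.5],[0.06,0.036,0,0,0,0,0.5],[0.09,0.055,0,0,0,0,0.5],[0.115,0.07,0,0,0,0,0.5],[0.128,0.077,0,0,0,0,0.5],[0.132,0.08,0,0,0,0,0.5],[0.132,0.08,0,0,0,0,0.5],[0.132,0.08,0,0,0,0,0.5]]]'

```text
clock: 4.98
position: [0.6864, 0.1666, 0.2187]
ee_rot: [-2.461, -1.953, 0.003]
force: [0.0, -0.3, -3.5]
width: 0.585
gripper_force: 24.9
```

```bash
python3 - <<'E'
from h import *
p=camera_params("wrist");im=get_image("wrist");cv2.imwrite("pics/w1.png",im[:,:,::-1])
for q,z in(("pad_a",.019),("card_post",.045)):
    for d in silhouettes(q,"wrist"):print(q,round(d["p"],2),np.round(d["pixel"]),onz(p,*d["pixel"],z).round(4))
go(.687,.168,.107)
E
```

```text
pad_a 0.74 [280. 171.] [0.6954 0.1799 0.019 ]
card_post 0.98 [278. 103.] [0.7079 0.2459 0.045 ]
t 5.13 pos [0.6866 0.1659 0.2197] w 0.581 shift [ 2.300e-03 -1.000e-04  1.127e-01] turn [ 0.     0.001 -0.002] j [-0.03  0.63 -0.5   1.32  0.3   1.27 -0.77]
```

View pics/w1.png

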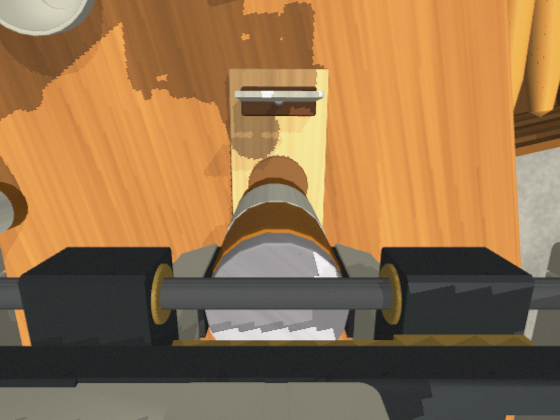

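The 135 jar hangs over pad A. The pad's far edge shows at (278,156), and the board's edges are near columns 230 and 328.

```bash
python3 - <<'E'
from h import *
p=camera_params("wrist");s=observe()
M=R.from_rotvec(s["ee_rot"])
for n,u,v,z in(("padfar",278,156,.019),("padL",249,178,.019),("padR",307.5,178,.019),("boardL",232,150,.015),("boardR",328,150,.015),("block near edge L",241,115,.045),("blockR",316,115,.045)):
    w=onz(p,u,v,z);print(n,w.round(4),"tool",M.inv().apply(w-s["position"]).round(4))
E
```

```text
padfar [0.6969 0.195  0.019 ] tool [0.0309 0.0034 0.2007]
padL [0.6615 0.1794 0.019 ] tool [ 0.0076 -0.0275  0.2007]
padR [0.7223 0.1651 0.019 ] tool [0.0076 0.0349 0.2007]
boardL [0.651  0.2118 0.015 ] tool [ 0.0368 -0.0452  0.2047]
boardR [0.7497 0.1887 0.015 ] tool [0.0368 0.0562 0.2047]
block near edge L [0.672 0.243 0.045] tool [ 0.0719 -0.0318  0.1746]
blockR [0.7409 0.2268 0.045 ] tool [0.0719 0.039  0.1746]
```

Emit:
jog_arm --motion '[[[0,0.003,0.015,0,0,0,0.5],[0,0.003,0.04,0,0,0,0.5],[0,0.003,0.065,0,0,0,0.5],[0,0.003,0.085,0,0,0,0.5],[0,0.003,0.098,0,0,0,0.5],[0,0.003,0.105,0,0,0,0.5],[0,0.003,0.109,0,0,0,0.5],[0,0.003,0.111,0,0,0,0.5],[0,0.003,0.112,0,0,0,0.5],[0,0.003,0.112,0,0,0,0.5]]]'

```text
clock: 5.97
position: [0.6905, 0.1671, 0.1085]
ee_rot: [2.46, 1.953, 0.002]
force: [-0.4, 0.2, -3.8]
width: 0.582
gripper_force: 24.9
```

Emit:
jog_arm --motion '[[[0,0,0.001,0,0,0,0.5],[0,0,0.001,0,0,0,0.5],[0,0,0.002,0,0,0,0.5],[0,0,0.002,0,0,0,0.5]]]'

```text
clock: 6.3
position: [0.69, 0.1669, 0.1057]
ee_rot: [2.461, 1.953, 0.0]
force: [-0.3, 0.2, -2.9]
width: 0.581
gripper_force: 24.9
```

Emit:
jog_arm --motion '[[[0,0,0.001,0,0,0,0.5],[0,0,0.001,0,0,0,0.5],[0,0,0.0015,0,0,0,0.5]]]'

```text
clock: 6.55
position: [0.6902, 0.1672, 0.1049]
ee_rot: [2.461, 1.953, 0.001]
force: [-3.1, -1.0, 6.6]
width: 0.581
gripper_force: 25.0
```

The jar has touched down. I'll release it and rise.

Emit:
jog_arm --motion '[[[0,0,0,0,0,0,0.1],[0,0,0,0,0,0,-0.4],[0,0,0,0,0,0,-1],[0,0,0,0,0,0,-1],[0,0,-0.01,0,0,0,-1],[0,0,-0.035,0,0,0,-1],[0,0,-0.07,0,0,0,-1],[0,0,-0.105,0,0,0,-1],[0,0,-0.125,0,0,0,-1],[0,0,-0.135,0,0,0,-1]]]'

```text
clock: 7.38
position: [0.6913, 0.1677, 0.2439]
ee_rot: [2.459, 1.952, 0.009]
force: [-0.2, 0.1, 0.6]
width: 0.999
gripper_force: 0.0
```

```bash
python3 -c "
from h import *
look('w2',.154)
go(.3805,.2141,.22)"
```

```text
p 0.94 px [270. 204.] [238, 177, 67, 68, 3604] xy 0.6896 0.1689 r 0.0266
p 0.69 px [ 15. 204.] [0, 184, 24, 49, 877] xy 0.491 0.2176 r 0.0191
t 7.48 pos [0.6908 0.1673 0.2414] w 0.998 shift [-0.0249 -0.3129  0.0203] turn [ 0.003 -0.002 -0.001] j [-0.03  0.62 -0.5   1.28  0.3   1.31 -0.76]
```

Jar 135 stands within about 2 mm of where I want it. Next is the 110 jar.

Emit:
jog_arm --motion '[[[-0.003,-0.035,0,0,0,0,-1],[-0.006,-0.075,0,0,0,0,-1],[-0.009,-0.115,0.004,0,0,0,-1],[-0.012,-0.155,0.01,0,0,0,-1],[-0.015,-0.195,0.016,0,0,0,-1],[-0.018,-0.235,0.02,0,0,0,-1],[-0.022,-0.275,0.02,0,0,0,-1],[-0.024,-0.3,0.02,0,0,0,-1],[-0.025,-0.313,0.02,0,0,0,-1],[-0.025,-0.313,0.02,0,0,0,-1]]]'

```text
clock: 8.32
position: [0.3765, 0.2133, 0.2181]
ee_rot: [2.458, 1.956, -0.004]
force: [-0.3, -0.3, -0.4]
width: 1.001
gripper_force: 0.0
```

Emit:
jog_arm --motion '[[[0,0,0,0,0,0,-1],[0,0,0,0,0,0,-1]]]'

```text
clock: 8.48
position: [0.3808, 0.2131, 0.2187]
ee_rot: [-2.462, -1.951, 0.0]
force: [0.9, -0.7, 0.4]
width: 0.998
gripper_force: 0.0
```

```bash
python3 -c "
from h import *
look('w3',.110)
go(.3805,.2141,.061)"
```

```text
p 0.81 px [276. 198.] [244, 175, 64, 63, 3156] xy 0.3812 0.2122 r 0.0266
t 8.58 pos [0.3808 0.2132 0.2187] w 0.999 shift [ 0.0007 -0.0004  0.1577] turn [-0.001 -0.    -0.002] j [-0.06  0.2  -0.65  1.98  0.14  1.01 -1.01]
```

Emit:
jog_arm --motion '[[[-0.001,0,0.03,0,0,0,-1],[-0.001,0,0.065,0,0,0,-1],[-0.001,0,0.1,0,0,0,-1],[-0.001,0,0.13,0,0,0,-1],[-0.001,0,0.148,0,0,0,-1],[-0.001,0,0.156,0,0,0,-1],[-0.001,0,0.158,0,0,0,-1],[-0.001,0,0.158,0,0,0,-1],[-0.001,0,0.158,0,0,0,0.5],[-0.001,0,0.158,0,0,0,0.5]]]'

```text
clock: 9.42
position: [0.3802, 0.2131, 0.0622]
ee_rot: [2.461, 1.952, 0.003]
force: [-0.1, -0.3, -0.3]
width: 0.899
gripper_force: 0.0
```

Emit:
jog_arm --motion '[[[0,0,0,0,0,0,0.5],[0,0,0,0,0,0,0.5],[0,0,0,0,0,0,0.5],[0,0,0,0,0,0,0.5],[0,0,0,0,0,0,0.5]]]'

```text
clock: 9.83
position: [0.3795, 0.2126, 0.0613]
ee_rot: [2.461, 1.953, 0.001]
force: [1.8, -0.6, 2.0]
width: 0.58
gripper_force: 25.0
```

```bash
python3 -c "
from h import *
go(.6705,.0852,.2)"
```

```text
t 9.83 pos [0.3795 0.2126 0.0613] w 0.58 shift [-0.0579  0.3124 -0.1385] turn [ 0.001 -0.    -0.001] j [-0.19  0.43 -0.55  2.17  0.38  0.64 -1.24]
```

Emit:
jog_arm --motion '[[[0,0,-0.015,0,0,0,0.5],[0,0,-0.045,0,0,0,0.5],[-0.005,0,-0.08,0,0,0,0.5],[-0.02,0.01,-0.11,0,0,0,0.5],[-0.035,0.035,-0.13,0,0,0,0.5],[-0.05,0.065,-0.138,0,0,0,0.5],[-0.058,0.1,-0.138,0,0,0,0.5],[-0.058,0.135,-0.138,0,0,0,0.5],[-0.058,0.17,-0.138,0,0,0,0.5],[-0.058,0.205,-0.138,0,0,0,0.5]]]'

```text
clock: 10.67
position: [0.5667, 0.1082, 0.1985]
ee_rot: [-2.462, -1.952, 0.002]
force: [0.8, 0.6, -2.6]
width: 0.585
gripper_force: 25.0
```

Emit:
jog_arm --motion '[[[0,0.035,0,0,0,0,0.5],[0,0.065,0,0,0,0,0.5],[0,0.088,0,0,0,0,0.5],[0,0.102,0,0,0,0,0.5],[0,0.107,0,0,0,0,0.5],[0,0.107,0,0,0,0,0.5],[0,0.107,0,0,0,0,0.5]]]'

```text
clock: 11.25
position: [0.6688, 0.0857, 0.1984]
ee_rot: [-2.459, -1.953, 0.002]
force: [0.5, 0.2, -3.9]
width: 0.583
gripper_force: 25.0
```

```bash
python3 -c "
from h import *
go(.6705,.0852,.0803)"
```

```text
t 11.25 pos [0.6688 0.0857 0.1984] w 0.583 shift [-1.000e-04  2.000e-03  1.181e-01] turn [-0.002  0.     0.   ] j [ 0.1   0.59 -0.5   1.44  0.29  1.18 -0.67]
```

Emit:
jog_arm --motion '[[[0,0.001,0.015,0,0,0,0.5],[0,0.001,0.045,0,0,0,0.5],[0,0.001,0.07,0,0,0,0.5],[0,0.001,0.09,0,0,0,0.5],[0,0.001,0.104,0,0,0,0.5],[0,0.001,0.111,0,0,0,0.5],[0,0.001,0.114,0,0,0,0.5],[0,0.001,0.115,0,0,0,0.5],[0,0.001,0.116,0,0,0,0.5],[0,0.001,0.117,0,0,0,0.5]]]'

```text
clock: 12.08
position: [0.6716, 0.0853, 0.0834]
ee_rot: [2.46, 1.952, 0.003]
force: [-0.4, -0.0, -3.3]
width: 0.583
gripper_force: 25.0
```

Emit:
jog_arm --motion '[[[0,0,0.0005,0,0,0,0.5],[0,0,0.001,0,0,0,0.5],[0,0,0.001,0,0,0,0.5]]]'

```text
clock: 12.33
position: [0.671, 0.085, 0.0814]
ee_rot: [2.461, 1.953, 0.001]
force: [0.4, 0.2, -2.6]
width: 0.582
gripper_force: 25.0
```

Emit:
jog_arm --motion '[[[0,0,0.0005,0,0,0,0.5],[0,0,0.001,0,0,0,0.5],[0,0,0.0015,0,0,0,0.5],[0,0,0.0015,0,0,0,0.5]]]'

```text
clock: 12.67
position: [0.6711, 0.0852, 0.0804]
ee_rot: [2.461, 1.953, 0.001]
force: [-2.1, -0.4, 4.0]
width: 0.583
gripper_force: 25.0
```

Emit:
jog_arm --motion '[[[0,0,0,0,0,0,0.1],[0,0,0,0,0,0,-0.4],[0,0,0,0,0,0,-1],[0,0,0,0,0,0,-1],[0,0,-0.01,0,0,0,-1],[0,0,-0.035,0,0,0,-1],[0,0,-0.07,0,0,0,-1],[0,0,-0.105,0,0,0,-1],[0,0,-0.13,0,0,0,-1],[0,0,-0.145,0,0,0,-1]]]'

```text
clock: 13.5
position: [0.672, 0.0858, 0.2294]
ee_rot: [2.459, 1.952, 0.007]
force: [0.6, 0.1, -0.1]
width: 1.0
gripper_force: 0.0
```

```bash
python3 -c "
from h import *
look('w4',.129)
go(.4159,-.2201,.2)"
```

```text
p 0.96 px [273. 204.] [242, 177, 66, 65, 3344] xy 0.6725 0.0847 r 0.0266
p 0.94 px [ 72. 228.] [57, 208, 43, 39, 541] xy 0.5158 0.1067 r 0.0189
p 0.94 px [ 72. 228.] [25, 218, 57, 29, 1326] xy 0.4919 0.0995 r 0.0229
p 0.81 px [271.  91.] [232, 50, 80, 84, 5207] xy 0.6898 0.1705 r 0.029
t 13.6 pos [0.6725 0.0858 0.2291] w 0.999 shift [-0.3563 -0.1806  0.027 ] turn [ 0.006 -0.003 -0.001] j [ 0.1   0.57 -0.51  1.4   0.28  1.24 -0.66]
```

Emit:
jog_arm --motion '[[[-0.037,-0.018,0,0,0,0,-1],[-0.074,-0.037,0.003,0,0,0,-1],[-0.111,-0.056,0.006,0,0,0,-1],[-0.148,-0.075,0.01,0,0,0,-1],[-0.185,-0.094,0.015,0,0,0,-1],[-0.222,-0.113,0.02,0,0,0,-1],[-0.259,-0.131,0.025,0,0,0,-1],[-0.296,-0.15,0.028,0,0,0,-1],[-0.33,-0.167,0.028,0,0,0,-1],[-0.356,-0.181,0.028,0,0,0,-1]]]'

```text
clock: 14.43
position: [0.4106, -0.2229, 0.1959]
ee_rot: [-2.462, -1.949, 0.003]
force: [-0.5, -1.5, 0.7]
width: 1.002
gripper_force: 0.0
```

Emit:
jog_arm --motion '[[[0,0,0,0,0,0,-1],[0,0,0,0,0,0,-1],[0,0,0,0,0,0,-1]]]'

```text
clock: 14.68
position: [0.4139, -0.2201, 0.1965]
ee_rot: [-2.461, -1.953, -0.001]
force: [0.8, -0.1, -0.0]
width: 1.001
gripper_force: 0.0
```

```bash
python3 -c "
from h import *
look('w5',.085)
go(.4159,-.2201,.036)"
```

```text
p 0.93 px [278. 203.] [247, 175, 63, 63, 3094] xy 0.4166 -0.2224 r 0.0267
t 14.78 pos [ 0.4146 -0.2194  0.1965] w 0.994 shift [-0.0005  0.0014  0.1605] turn [ 0.    -0.001  0.002] j [ 0.78  0.26 -0.49  1.95  0.15  0.97 -0.  ]
```

Emit:
jog_arm --motion '[[[-0.002,0.002,0.03,0,0,0,-1],[-0.002,0.002,0.065,0,0,0,-1],[-0.002,0.002,0.1,0,0,0,-1],[-0.002,0.002,0.13,0,0,0,-1],[-0.002,0.002,0.15,0,0,0,-1],[-0.002,0.002,0.158,0,0,0,-1],[-0.002,0.002,0.16,0,0,0,-1],[-0.002,0.002,0.16,0,0,0,-1],[-0.002,0.002,0.16,0,0,0,0.5],[-0.002,0.002,0.16,0,0,0,0.5]]]'

```text
clock: 15.62
position: [0.4163, -0.2232, 0.0379]
ee_rot: [2.459, 1.952, 0.002]
force: [-0.9, 0.3, 0.0]
width: 0.901
gripper_force: 0.0
```

Emit:
jog_arm --motion '[[[0,0,0,0,0,0,0.5],[0,0,0,0,0,0,0.5],[0,0,0,0,0,0,0.5],[0,0,0,0,0,0,0.5],[0,0,0,0,0,0,0.5]]]'

```text
clock: 16.03
position: [0.4154, -0.2232, 0.0368]
ee_rot: [2.46, 1.952, 0.0]
force: [-0.3, -1.1, 3.9]
width: 0.581
gripper_force: 25.0
```

```bash
python3 -c "
from h import *
go(.6510,.0025,.18)"
```

```text
t 16.03 pos [ 0.4154 -0.2232  0.0368] w 0.581 shift [ 0.2733  0.1782 -0.1431] turn [ 0.001  0.    -0.001] j [ 0.68  0.49 -0.4   2.11  0.33  0.6  -0.17]
```

Emit:
jog_arm --motion '[[[0,0,-0.015,0,0,0,0.5],[0,0,-0.045,0,0,0,0.5],[0,0,-0.08,0,0,0,0.5],[0.01,0.006,-0.115,0,0,0,0.5],[0.035,0.02,-0.138,0,0,0,0.5],[0.065,0.04,-0.143,0,0,0,0.5],[0.095,0.06,-0.143,0,0,0,0.5],[0.125,0.08,-0.143,0,0,0,0.5],[0.155,0.1,-0.143,0,0,0,0.5],[0.185,0.12,-0.143,0,0,0,0.5]]]'

```text
clock: 16.87
position: [0.5746, -0.0689, 0.1791]
ee_rot: [-2.461, -1.952, 0.002]
force: [0.7, -1.1, -2.5]
width: 0.58
gripper_force: 25.0
```

Emit:
jog_arm --motion '[[[0.03,0.02,0,0,0,0,0.5],[0.055,0.037,0,0,0,0,0.5],[0.075,0.05,0,0,0,0,0.5],[0.086,0.057,0,0,0,0,0.5],[0.088,0.058,0,0,0,0,0.5],[0.088,0.058,0,0,0,0,0.5],[0.088,0.058,0,0,0,0,0.5],[0.088,0.058,0,0,0,0,0.5]]]'

```text
clock: 17.53
position: [0.6497, 0.0006, 0.1794]
ee_rot: [2.462, 1.95, -0.002]
force: [0.6, 0.8, -2.0]
width: 0.582
gripper_force: 25.0
```

```bash
python3 -c "
from h import *
go(.6510,.0025,.0558)"
```

```text
t 17.53 pos [6.497e-01 6.000e-04 1.794e-01] w 0.582 shift [0.0024 0.0009 0.1236] turn [-0.001  0.001 -0.002] j [ 0.23  0.57 -0.49  1.53  0.29  1.11 -0.55]
```

Emit:
jog_arm --motion '[[[0.001,0.001,0.015,0,0,0,0.5],[0.001,0.001,0.045,0,0,0,0.5],[0.001,0.001,0.075,0,0,0,0.5],[0.001,0.001,0.096,0,0,0,0.5],[0.001,0.001,0.11,0,0,0,0.5],[0.001,0.001,0.117,0,0,0,0.5],[0.001,0.001,0.12,0,0,0,0.5],[0.001,0.001,0.121,0,0,0,0.5],[0.001,0.001,0.122,0,0,0,0.5],[0.001,0.001,0.122,0,0,0,0.5]]]'

```text
clock: 18.37
position: [0.6524, 0.0031, 0.0587]
ee_rot: [2.46, 1.952, 0.002]
force: [-0.6, -0.3, -2.7]
width: 0.582
gripper_force: 25.0
```

Emit:
jog_arm --motion '[[[0,0,0.0005,0,0,0,0.5],[0,0,0.001,0,0,0,0.5],[0,0,0.0015,0,0,0,0.5],[0,0,0.0015,0,0,0,0.5]]]'

```text
clock: 18.7
position: [0.6518, 0.0032, 0.0562]
ee_rot: [2.461, 1.953, 0.0]
force: [0.8, 0.5, -2.7]
width: 0.581
gripper_force: 25.0
```

Emit:
jog_arm --motion '[[[0,0,0.0005,0,0,0,0.5],[0,0,0.001,0,0,0,0.5],[0,0,0.0015,0,0,0,0.5],[0,0,0.0015,0,0,0,0.5]]]'

```text
clock: 19.03
position: [0.6519, 0.0032, 0.0559]
ee_rot: [2.46, 1.952, 0.0]
force: [-5.1, -1.3, 9.7]
width: 0.58
gripper_force: 25.0
```

Emit:
jog_arm --motion '[[[0,0,0,0,0,0,0.1],[0,0,0,0,0,0,-0.4],[0,0,0,0,0,0,-1],[0,0,0,0,0,0,-1],[0,0,-0.01,0,0,0,-1],[0,0,-0.035,0,0,0,-1],[0,0,-0.07,0,0,0,-1],[0,0,-0.105,0,0,0,-1],[0,0,-0.135,0,0,0,-1],[0,0,-0.15,0,0,0,-1]]]'

```text
clock: 19.87
position: [0.6534, 0.0039, 0.2099]
ee_rot: [2.458, 1.951, 0.008]
force: [0.7, 0.8, 0.7]
width: 1.002
gripper_force: 0.0
```

```bash
python3 -c "
from h import *
look('w6',.104)
go(.4371,.0867,.18)"
```

```text
p 0.89 px [272.  92.] [235, 55, 78, 82, 4929] xy 0.6725 0.086 r 0.0291
p 0.66 px [ 40. 157.] [36, 132, 43, 53, 684] xy 0.4958 0.0814 r 0.021
p 0.66 px [ 40. 157.] [0, 135, 56, 56, 2669] xy 0.4728 0.0809 r 0.0246
p 0.55 px [272. 200.] [241, 175, 65, 64, 3207] xy 0.6527 0.004 r 0.0266
t 19.97 pos [0.6538 0.0039 0.2091] w 0.999 shift [ 0.0314 -0.23    0.0277] turn [ 0.006 -0.002 -0.   ] j [ 0.23  0.54 -0.5   1.49  0.27  1.17 -0.54]
```

Emit:
jog_arm --motion '[[[0,-0.03,0,0,0,0,-1],[0,-0.07,0,0,0,0,-1],[0.003,-0.11,0,0,0,0,-1],[0.012,-0.145,0.008,0,0,0,-1],[0.02,-0.18,0.018,0,0,0,-1],[0.028,-0.21,0.028,0,0,0,-1],[0.031,-0.225,0.028,0,0,0,-1],[0.031,-0.23,0.028,0,0,0,-1],[0.031,-0.23,0.028,0,0,0,-1],[0.031,-0.23,0.028,0,0,0,-1]]]'

```text
clock: 20.8
position: [0.4357, 0.0852, 0.1768]
ee_rot: [2.461, 1.952, 0.001]
force: [-0.9, -0.2, -0.6]
width: 0.997
gripper_force: 0.0
```

```bash
python3 -c "
from h import *
look('w7',.06)
go(.4371,.0867,.012)"
```

```text
p 0.91 px [540.  31.] [541, 0, 19, 60, 901] xy 0.6669 0.1661 r 0.021
p 0.89 px [535. 138.] [518, 104, 42, 70, 2225] xy 0.6622 0.0852 r 0.0285
p 0.77 px [278. 198.] [246, 165, 62, 69, 3161] xy 0.4384 0.0877 r 0.0294
p 0.63 px [524. 226.] [496, 202, 64, 46, 1412] xy 0.6412 0.0149 r 0.0285
t 20.9 pos [0.4361 0.0851 0.1767] w 1.0 shift [0.0017 0.0005 0.1647] turn [ 0.001 -0.    -0.002] j [ 0.2   0.26 -0.6   2.02  0.19  0.91 -0.74]
```

Emit:
jog_arm --motion '[[[0,0.001,0.03,0,0,0,-1],[0,0.001,0.065,0,0,0,-1],[0,0.001,0.1,0,0,0,-1],[0,0.001,0.13,0,0,0,-1],[0,0.001,0.15,0,0,0,-1],[0,0.001,0.16,0,0,0,-1],[0,0.001,0.164,0,0,0,-1],[0,0.001,0.164,0,0,0,-1],[0,0.001,0.164,0,0,0,0.5],[0,0.001,0.164,0,0,0,0.5]]]'

```text
clock: 21.73
position: [0.4369, 0.0856, 0.0137]
ee_rot: [2.46, 1.952, 0.003]
force: [-0.2, 0.2, -0.2]
width: 0.905
gripper_force: 0.0
```

Emit:
jog_arm --motion '[[[0,0,0,0,0,0,0.5],[0,0,0,0,0,0,0.5],[0,0,0,0,0,0,0.5],[0,0,0,0,0,0,0.5],[0,0,0,0,0,0,0.5]]]'

```text
clock: 22.15
position: [0.4361, 0.0854, 0.0129]
ee_rot: [2.46, 1.953, 0.001]
force: [0.3, -0.2, 5.7]
width: 0.583
gripper_force: 25.0
```

```bash
python3 -c "
from h import *
go(.632,-.0795,.15)"
```

```text
t 22.15 pos [0.4361 0.0854 0.0129] w 0.583 shift [-0.1161  0.2283 -0.137 ] turn [ 0.001 -0.    -0.001] j [ 0.04  0.52 -0.45  2.19  0.45  0.52 -0.99]
```

Emit:
jog_arm --motion '[[[0,0,-0.015,0,0,0,0.5],[0,0,-0.045,0,0,0,0.5],[-0.01,0,-0.08,0,0,0,0.5],[-0.035,0.005,-0.11,0,0,0,0.5],[-0.06,0.02,-0.13,0,0,0,0.5],[-0.085,0.042,-0.137,0,0,0,0.5],[-0.105,0.07,-0.137,0,0,0,0.5],[-0.116,0.1,-0.137,0,0,0,0.5],[-0.116,0.135,-0.137,0,0,0,0.5],[-0.116,0.165,-0.137,0,0,0,0.5]]]'

```text
clock: 22.98
position: [0.5713, -0.0674, 0.1494]
ee_rot: [2.463, 1.949, -0.001]
force: [-0.6, 0.1, -0.4]
width: 0.582
gripper_force: 25.0
```

Emit:
jog_arm --motion '[[[0,0.025,0,0,0,0,0.5],[0,0.045,0,0,0,0,0.5],[0,0.058,0,0,0,0,0.5],[0,0.063,0,0,0,0,0.5],[0,0.063,0,0,0,0,0.5],[0,0.063,0,0,0,0,0.5],[0,0.063,0,0,0,0,0.5]]]'

```text
clock: 23.57
position: [0.6304, -0.079, 0.1495]
ee_rot: [-2.46, -1.953, 0.001]
force: [-0.3, 0.6, -1.2]
width: 0.582
gripper_force: 25.0
```

```bash
python3 -c "
from h import *
go(.632,-.0795,.032)"
```

```text
t 23.57 pos [ 0.6304 -0.079   0.1495] w 0.582 shift [-1.000e-04  1.800e-03  1.175e-01] turn [-0.001  0.     0.   ] j [ 0.36  0.57 -0.49  1.61  0.3   1.04 -0.44]
```

Emit:
jog_arm --motion '[[[0,0.001,0.015,0,0,0,0.5],[0,0.001,0.045,0,0,0,0.5],[0,0.001,0.07,0,0,0,0.5],[0,0.001,0.09,0,0,0,0.5],[0,0.001,0.104,0,0,0,0.5],[0,0.001,0.111,0,0,0,0.5],[0,0.001,0.114,0,0,0,0.5],[0,0.001,0.115,0,0,0,0.5],[0,0.001,0.116,0,0,0,0.5],[0,0.001,0.116,0,0,0,0.5]]]'

```text
clock: 24.4
position: [0.6331, -0.0795, 0.0346]
ee_rot: [2.46, 1.952, 0.002]
force: [-0.1, 0.5, -1.2]
width: 0.579
gripper_force: 25.0
```

Emit:
jog_arm --motion '[[[0,0,0.0005,0,0,0,0.5],[0,0,0.001,0,0,0,0.5],[0,0,0.0015,0,0,0,0.5],[0,0,0.0015,0,0,0,0.5]]]'

```text
clock: 24.73
position: [0.6325, -0.0796, 0.0322]
ee_rot: [2.461, 1.953, 0.0]
force: [-0.4, -0.4, -0.2]
width: 0.578
gripper_force: 25.0
```

Emit:
jog_arm --motion '[[[0,0,0.0005,0,0,0,0.5],[0,0,0.001,0,0,0,0.5],[0,0,0.001,0,0,0,0.5]]]'

```text
clock: 24.98
position: [0.6326, -0.0796, 0.032]
ee_rot: [2.46, 1.953, -0.0]
force: [-3.0, 0.1, 8.4]
width: 0.58
gripper_force: 25.0
```

Touchdown again. I'll release it, rise, and back away to clear the view.

Emit:
jog_arm --motion '[[[0,0,0,0,0,0,0.1],[0,0,0,0,0,0,-0.4],[0,0,0,0,0,0,-1],[0,0,0,0,0,0,-1],[0,0,-0.01,0,0,0,-1],[0,0,-0.035,0,0,0,-1],[0,0,-0.07,0,0,0,-1],[0,0,-0.105,0,0,0,-1],[0,0,-0.14,0,0,0,-1],[0,0,-0.175,0,0,0,-1]]]'

```text
clock: 25.82
position: [0.6322, -0.0794, 0.2086]
ee_rot: [2.46, 1.953, 0.001]
force: [-0.0, 0.3, 0.1]
width: 0.999
gripper_force: 0.0
```

Emit:
jog_arm --motion '[[[0,-0.03,-0.01,0,0,0,-1],[0,-0.07,-0.01,0,0,0,-1],[0,-0.11,-0.01,0,0,0,-1],[0,-0.15,-0.01,0,0,0,-1],[0,-0.19,-0.01,0,0,0,-1],[0,-0.22,-0.01,0,0,0,-1],[0,-0.24,-0.01,0,0,0,-1],[0,-0.24,-0.01,0,0,0,-1],[0,-0.24,-0.01,0,0,0,-1]]]'

```text
clock: 26.57
position: [0.3985, -0.0251, 0.217]
ee_rot: [2.459, 1.952, 0.001]
force: [0.3, -0.2, -0.1]
width: 1.003
gripper_force: 0.0
```

```bash
python3 -c "
from h import *
a=get_image('top')[110:320,90:440,::-1];b=get_image('side')[90:370,130:400,::-1]
cv2.imwrite('pics/end.png',np.hstack([cv2.resize(a,(440,264)),cv2.copyMakeBorder(cv2.resize(b,(340,352)),0,0,0,0,0)[:264]]))
print(observe()['clock'])"
```

```text
26.6667
```

View pics/end.png

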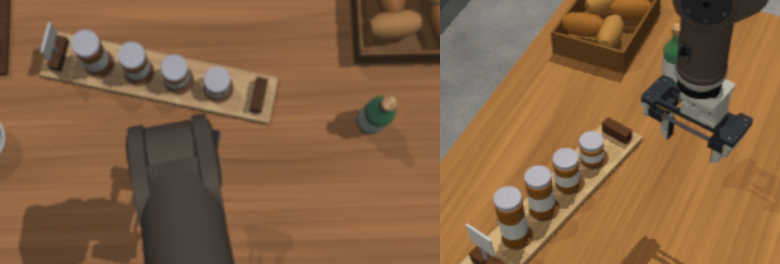

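The picture shows all four jars upright on their pads, descending in height from the card (top view: about (87,44), (131,56), (174,70) and (217,83)). The bottle hasn't moved and the gripper is clear.

```bash
python3 -c "
from cell import *
print(sign_off())"
```

```text
the job is handed in; nothing more can be done
None
```

The four jars (135, 110, 85 and 60 mm) now stand in that order from the card post, each upright on its pad, with the oil bottle untouched; I handed the job in at about 27 s, and no verdict came back.

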